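# Set out the sharpening stones on their bases

### The job

The four sharpening stones are stacked on the draining mat. Take the stack apart and seat each stone in its own wooden base - the one whose pocket is cut to its size - lying flat on the pocket's floor, ready for honing the chisels. The stones are brittle: keep them level, put them down rather than drop them.

Things in the scene. Friction and masses are not known exactly. Their poses are not given: they have to be found in the camera images.
- stone_coarse: the coarse sharpening stone: a plain rectangular block, dark grey, the largest, at the bottom of the stack on a thin (3 mm) black ribbed rubber mat; 150 x 64 x 24 mm (length x width x height), about 0.42 kg. Origin: centre of its underside; x along its length, y across its width, z up. Grip it across its width.
- stone_medium: the medium sharpening stone: a plain rectangular block, brick red, second from the bottom; 126 x 54 x 22 mm (length x width x height), about 0.28 kg. Origin: centre of its underside; x along its length, y across its width, z up. Grip it across its width.
- stone_fine: the fine sharpening stone: a plain rectangular block, cream, third from the bottom; 102 x 44 x 22 mm (length x width x height), about 0.19 kg. Origin: centre of its underside; x along its length, y across its width, z up. Grip it across its width.
- stone_polish: the polishing sharpening stone: a plain rectangular block, pale blue, the smallest, on top of the stack; 80 x 34 x 22 mm (length x width x height), about 0.12 kg. Origin: centre of its underside; x along its length, y across its width, z up. Grip it across its width.
- base_coarse: the wooden base of the coarse stone, dark brown wood, fixed to the bench: an oblong 182 x 96 mm, 22 mm high, with one rectangular pocket 160 x 74 mm, 8 mm deep, in the middle of its top. Origin: centre of its underside, on the bench; x along the length, y across, z up; the pocket's floor is 14 mm and the rim 22 mm above the origin.
- base_medium: the wooden base of the medium stone, mid-brown wood, fixed to the bench: an oblong 158 x 86 mm, 22 mm high, with one rectangular pocket 136 x 64 mm, 8 mm deep, in the middle of its top. Origin: centre of its underside, on the bench; x along the length, y across, z up; the pocket's floor is 14 mm and the rim 22 mm above the origin.
- base_fine: the wooden base of the fine stone, pale wood, fixed to the bench: an oblong 134 x 76 mm, 22 mm high, with one rectangular pocket 112 x 54 mm, 8 mm deep, in the middle of its top. Origin: centre of its underside, on the bench; x along the length, y across, z up; the pocket's floor is 14 mm and the rim 22 mm above the origin.
- base_polish: the wooden base of the polishing stone, mid-brown wood, fixed to the bench: an oblong 112 x 66 mm, 22 mm high, with one rectangular pocket 90 x 44 mm, 8 mm deep, in the middle of its top. Origin: centre of its underside, on the bench; x along the length, y across, z up; the pocket's floor is 14 mm and the rim 22 mm above the origin.
Things that resemble listed ones, but are neither listed nor needed, are in the scene too. Leave any orange look-alike of the stone_polish alone.

How it is judged (in metres and radians):
At the end, for the whole second after the job is handed in: Each of the four stones lies flat in the pocket of its own base: centre within 10 mm of the pocket's centre, underside within 3 mm of the pocket floor's height, lengths aligned within 0.2 rad either way round, level within 0.06 rad; all released and at rest (horizontal distance between stone_coarse and base_coarse below 0.01 m and z of stone_coarse in the frame of base_coarse between 0.011 and 0.017 m and angle between the x axis of stone_coarse and the x axis of base_coarse, either way round below 0.2 rad and angle between each of stone_coarse, stone_medium, stone_fine, stone_polish's own z axis and vertical below 0.06 rad and linear speed of each of stone_coarse, stone_medium, stone_fine, stone_polish below 0.02 m/s and horizontal distance between stone_medium and base_medium below 0.01 m and z of stone_medium in the frame of base_medium between 0.011 and 0.017 m and angle between the x axis of stone_medium and the x axis of base_medium, either way round below 0.2 rad and horizontal distance between stone_fine and base_fine below 0.01 m and z of stone_fine in the frame of base_fine between 0.011 and 0.017 m and angle between the x axis of stone_fine and the x axis of base_fine, either way round below 0.2 rad and horizontal distance between stone_polish and base_polish below 0.01 m and z of stone_polish in the frame of base_polish between 0.011 and 0.017 m and angle between the x axis of stone_polish and the x axis of base_polish, either way round below 0.2 rad); the robot touches nothing.
It fails at once if a stone is tipped up on edge or over (more than 0.6 rad) (angle between any of stone_coarse, stone_medium, stone_fine, stone_polish's own z axis and vertical above 0.6 rad).
It fails at once if a stone is dropped (faster than 0.7 m/s while out of the fingers, a fall of about 25 mm) ((linear speed of stone_coarse above 0.7 m/s and contact force between stone_coarse and the fingers below 0.1 N) or (linear speed of stone_medium above 0.7 m/s and contact force between stone_medium and the fingers below 0.1 N) or (linear speed of stone_fine above 0.7 m/s and contact force between stone_fine and the fingers below 0.1 N) or (linear speed of stone_polish above 0.7 m/s and contact force between stone_polish and the fingers below 0.1 N)).
It also fails if it takes over 115 s, if anything falls off the work surface, if the arm or the gripper's body presses on something with over 40 N, if the wrist force passes 120 N, or if a joint passes its speed limit or range.

### The arm

A 6-joint arm with a two-finger parallel gripper is mounted at the origin on a cart in front of the work surface, level with it; the furniture and walls round the work are solid. World frame = base frame: x ahead of the robot, y to its left, z up, the work surface at z = 0. Lengths are in mm, angles in rad, forces in N, time in s.
With the tool pointing down it reaches from about 400 to 825 mm from the base axis. Payload 7 kg.
Tool frame: the origin (TCP) lies on the front face of the gripper's body, between the roots of the fingers; the fingertips stand nose_length ahead of it and the grasp point (between the pads) lies 47 mm ahead of it (nose_length is the distance from the TCP to the fingertips, in mm); z points along the fingers, y is the line along which they close (so a half turn about z gives the same grasp; the last joint's range is limited). The gripper opens to 88 mm and grips with 3 to 60 N. Pads are 19 mm wide; open, the fingers measure 130 mm over their backs; the gripper's body (78 mm by 193 mm) begins 47 mm behind the grasp point.
Start: joints at [1.391, 0.359, 0.012, 0, -1.224, -0.288], TCP at [304.378, 602.453, 292.161] pointing down, gripper open.
Joint ranges: [-3.07, 3.07], [-1.43, 2.12], [-1.02, 1.25], [-3.03, 1.67], [-3.05, -0], [-3.03, 3.03]. Speed limits (rad/s): [2.39, 2.39, 3.01, 3.14, 3.14, 3.14].

### API

Orientations are given as a rotation vector (axis times angle).
In Python, from rig import observe, grab_frame, sign_off, cut_out, nose_length gives the robot as it stands.
- The arm moves only by the tool move_arm, never from a script. Its argument "plan" is a list of rows, each an object with "jaw": the opening, from 0 (shut) to 1 (fully open); "xyz": the shift along the tool's x, y, z in mm, a list of three; "delta_rot": the turn, a rotation vector about the tool's x, y, z in rad, a list of three. A call has 1 to 8 rows; each row is the pose to reach, as a shift and turn from the pose commanded when the call began, along the tool's axes at that moment; what a row does not reach only later rows make up. A row lasts 1/8 s, in which the tool goes at most 62.5 mm and 10.7 degrees, less where a joint would pass 70% of its speed; a pose out of reach is approached as far as the arm can. A call with a gripper value outside its range is refused whole. The fingers move at their own pace and stop on an object; "force" is the grip in N (left out, the last holds). Time passes only in rows, so rows that repeat a pose let the fingers close. It gives the time, the measured TCP pose, the force, the opening and the grip force at its end, in the units of the state.
- observe(): the state, without advancing time (a new reading comes with each control period).
- grab_frame(name): name is "scene" or "top"; returns a dict with "img" (420x560x3 uint8, blue, green, red), "vertical_fov" (degrees; the focal length in pixels is half the picture's height over the tangent of half this angle, whatever the lens; pixels are square), "cx", "cy" (the principal point, pixels), "T" (4x4, takes a point from camera to world coordinates). Camera axes: x right, y down, z forward; pixel columns grow to the right and rows downward; lengths in mm; the calibration is good to about 2 mm. A picture is of the moment at which its call begins. There is no depth.
- sign_off(): hands the job in; it is judged then, once.
Trained networks look in a picture, given as the dict that the camera call returned (one of the last four; its "shot" number tells which), for a name from the list of things; names that differ only in an ending like _2 or _b are one class to them, and where a whole thing is asked for, a point or a joint stands for the part that bears it (a point fixed in the world has none). Each returns a list of dicts, best first, with "confidence" (0 to 1); they miss things now and then, are a little off and sometimes report something else, mostly with a low value. They report only what shows in the picture. A call takes as long as a camera call. They do not tell look-alikes from the thing itself.
- cut_out(picture, target): "region" (420x560 bool, what is visible of it) and "position" ([column, row] in pixels, amid what is visible of it).
The state is a dict: "t": time; "qpos": joint angles; "dq": joint speeds; "joint_efforts": joint torques, N m; "tool_pos": TCP position; "orientation": TCP orientation; "contact_force": force on the tool from outside, world axes, zero at the start; "moment": the same for the moment, N m; "grip_width": opening from 0.0 (shut) to 1.0 (fully open); "finger_force": force on a finger pad.
Only numpy, scipy, OpenCV 4.12 (cv2) and the standard library are available. Lean on these libraries where they do the work, as an engineer would, in place of code of your own. Each camera call takes 0.05 s, during which the arm holds its last target. There are 200 camera calls.

## Working session

There is one attempt and no reset: what is moved stays moved. The work goes in short steps, Python scripts to look and compute and a tool call to move; the robot and the scene stay as the last step left them, time stands still between calls to the robot, and variables do not carry over. Pictures are saved under pics/ and viewed, at most 14 in all, crops included, and the job is handed in when it is done.

Besides the shell and the picture viewer there is one more tool, called after ">>>" as a command line: name --argument value ..., lists and objects as JSON in quotes. move_arm: Moves the arm, as the interface text tells. Its arguments: {"type":"object","properties":{"plan":{"type":"array","items":{"type":"object","properties":{"jaw":{"type":"number"},"xyz":{"type":"array","items":{"type":"number"}},"delta_rot":{"type":"array","items":{"type":"number"}}}}},"force":{"type":"number"}},"required":["plan"]}

```bash
ls; mkdir -p pics
python3 - <<'E'
from rig import *
import cv2,numpy as np
print(observe(), nose_length)
for n in("top","scene"):
    f=grab_frame(n); cv2.imwrite(f"pics/{n}0.png",f["img"]); print(n,f["vertical_fov"],f["cx"],f["cy"],f["T"],f["shot"])
    for k in "coarse medium fine polish".split():
        for p in("stone_","base_"):
            for d in cut_out(f,p+k): print(n,p+k,round(d["confidence"],2),np.round(d["position"]),d["region"].sum())
E
```

```text
pics
{'t': 0.0, 'qpos': array([ 1.39108184e+00,  3.59409070e-01,  1.10602894e-02, -3.12624348e-04,
       -1.22408140e+00, -2.88073161e-01]), 'dq': array([-8.54851345e-04, -5.15687199e-04, -1.93970791e-04, -2.98630995e-04,
        3.09934597e-04,  4.49449526e-06]), 'joint_efforts': array([ 1.89504637e-03, -5.82719493e+01,  2.93047714e+01,  6.99716493e+00,
        7.00741162e-03, -1.53486058e-04]), 'tool_pos': array([304.23875627, 602.13481753, 291.21562384]), 'orientation': array([ 3.05440993e+00, -7.27898523e-01, -3.21884405e-04]), 'contact_force': array([-0.00587666, -0.9169389 ,  0.43912322]), 'moment': array([-0.02445316, -0.01838819,  0.00310935]), 'finger_force': 0.0, 'grip_width': 1.00361733179929} 65.60000000000001
top 43.60256221895968 278.29304929811036 207.0152870461794 [[ 2.05352255e-02 -9.98022538e-01  5.94080708e-02  4.10586278e+02]
 [-9.99702499e-01 -2.12793765e-02 -1.19206207e-02 -1.57468595e+02]
 [ 1.31612148e-02 -5.91456042e-02 -9.98162602e-01  1.97192208e+03]
 [ 0.00000000e+00  0.00000000e+00  0.00000000e+00  1.00000000e+00]] 1
top stone_coarse 0.66 [292. 200.] 93

[... 473 characters left out ...]
[ 7.17600456e-01 -5.00028338e-01  4.84789899e-01 -2.73662520e+02]
 [-6.96425700e-01 -5.21574684e-01  4.92900694e-01 -9.89918313e+02]
 [ 6.38982338e-03 -6.91325908e-01 -7.22514816e-01  1.24797994e+03]
 [ 0.00000000e+00  0.00000000e+00  0.00000000e+00  1.00000000e+00]] 2
scene stone_coarse 0.7 [292. 244.] 238
scene base_coarse 0.72 [293. 244.] 303
scene base_coarse 0.68 [234. 194.] 1150
scene stone_medium 0.58 [293. 238.] 273
scene base_medium 0.91 [282. 199.] 917
scene stone_fine 0.76 [295. 236.] 195
scene base_fine 0.74 [229. 162.] 586
scene stone_polish 0.93 [397. 328.] 384
scene stone_polish 0.68 [407. 290.] 312
scene stone_polish 0.54 [292. 224.] 280
scene base_polish 0.65 [191. 158.] 441
```

Run:
```python
import cv2
a=cv2.imread("pics/top0.png");cv2.imwrite("pics/top0c.png",cv2.resize(a[150:270,100:360],(780,360),interpolation=cv2.INTER_CUBIC))
```

```text
(no output)
```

View pics/top0.png

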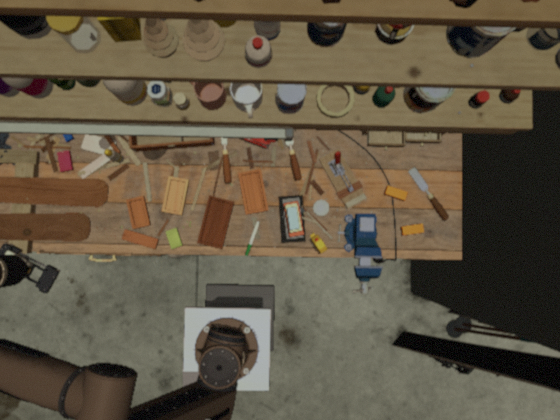

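View pics/scene0.png

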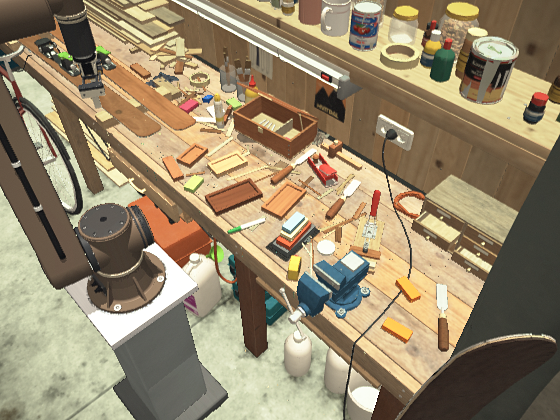

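View pics/top0c.png

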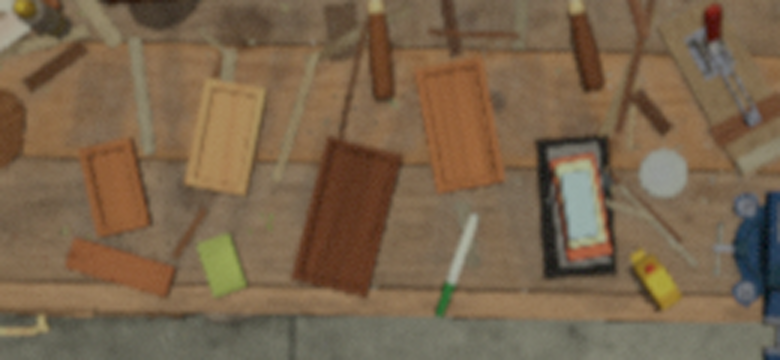

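```bash
cat > h.py <<'E'
import numpy as np,cv2
from rig import *
from scipy.optimize import minimize
from scipy.spatial.transform import Rotation as R
DIM=dict(coarse=(150,64,24),medium=(126,54,22),fine=(102,44,22),polish=(80,34,22))
BAS=dict(coarse=(182,96,22),medium=(158,86,22),fine=(134,76,22),polish=(112,66,22))
def proj(f,P):
    T=f["T"];C=(np.asarray(P,float)-T[:3,3])@T[:3,:3]
    fl=210/np.tan(np.radians(f["vertical_fov"])/2)
    return C[:,:2]/C[:,2:]*fl+[f["cx"],f["cy"]]
def ray(f,uv,z):
    fl=210/np.tan(np.radians(f["vertical_fov"])/2);T=f["T"]
    d=T[:3,:3]@np.array([(uv[0]-f["cx"])/fl,(uv[1]-f["cy"])/fl,1]);o=T[:3,3]
    return o+d*(z-o[2])/d[2]
def box(p,dim,z0):
    c,s=np.cos(p[2]),np.sin(p[2])
    return np.array([[p[0]+c*a-s*b,p[1]+s*a+c*b,z] for a in(-dim[0]/2,dim[0]/2) for b in(-dim[1]/2,dim[1]/2) for z in(z0,z0+dim[2])])
def sil(f,P):
    S=4; h=cv2.convexHull(((proj(f,P)+.5)*S).astype(np.float32)).reshape(-1,2)
    m=np.zeros((420*S,560*S),np.uint8);cv2.fillPoly(m,[np.round(h*16).astype(np.int32)],1,shift=4)
    return cv2.resize(m.astype(np.float32),(560,420),interpolation=cv2.INTER_AREA)
def fit(views,dim,z0,p0):
    def cost(p):
        e=0
        for f,m in views:
            s=sil(f,box(p,dim,z0)); e+=np.abs(s-m).sum()/m.sum()
        return e/len(views)
    best=None
    for dy in(0,):
        r=minimize(cost,p0,method="Nelder-Mead",options=dict(initial_simplex=np.array(p0)+np.array([[0,0,0],[12,0,0],[0,12,0],[0,0,.15]]),xatol=.05,fatol=1e-5,maxiter=120))
    return r.x,r.fun
E
cat > m1.py <<'E'
from h import *
F={n:grab_frame(n) for n in("top","scene")}
seed=dict(coarse=((216,221),(234,194)),medium=((253,190),(282,199)),fine=((174,196),(229,162)),polish=((138,212),(191,158)))
for k,(a,b) in seed.items():
    M={}
    for n,s in zip(("top","scene"),(a,b)):
        D=[d for d in cut_out(F[n],"base_"+k) if np.hypot(*(np.array(d["position"])-s))<6]
        if D: M[n]=(F[n],D[0]["region"].astype(np.float32))
    p=ray(F["top"],a,22)
    p0=[p[0],p[1],-0.1 if k in("coarse","fine") else .1]
    if k in("coarse","fine"): p0[2]=-.25
    else: p0[2]=.15
    for vs in (list(M),)+tuple([v] for v in M):
        r,e=fit([M[v] for v in vs],BAS[k],0,p0); print(k,vs,np.round(r,3),round(e,3))
for c in [(292,218)]: print("stack",ray(F["top"],c,93))
p=ray(F["top"],(138,212),0);print(p)
E
python3 m1.py
```

```text
coarse ['top', 'scene'] [ 4.67291e+02  5.30600e+01 -2.29000e-01] 0.073
coarse ['top'] [ 4.65752e+02  5.33710e+01 -2.33000e-01] 0.041
coarse ['scene'] [ 4.71672e+02  5.44750e+01 -2.30000e-01] 0.065
medium ['top', 'scene'] [ 5.86515e+02 -8.28150e+01  2.17000e-01] 0.068
medium ['top'] [ 5.83009e+02 -8.21460e+01  2.08000e-01] 0.053
medium ['scene'] [ 5.89378e+02 -8.21780e+01  2.14000e-01] 0.038
fine ['top', 'scene'] [ 5.63923e+02  2.06081e+02 -1.61000e-01] 0.087
fine ['top'] [ 5.61251e+02  2.05675e+02 -1.51000e-01] 0.041
fine ['scene'] [ 5.68381e+02  2.07785e+02 -1.63000e-01] 0.057
polish ['top', 'scene'] [5.00128e+02 3.41237e+02 2.62000e-01] 0.087
polish ['top'] [4.96285e+02 3.40024e+02 2.62000e-01] 0.052
polish ['scene'] [5.03653e+02 3.42394e+02 2.70000e-01] 0.052
stack [ 484.05090789 -229.81220564   93.        ]
[498.03184236 344.2883548    0.        ]
```

```bash
cat >> h.py <<'E'
def stone(k,z0,near=None,p0=None):
    out={}
    V=[]
    for n in("top","scene"):
        f=grab_frame(n)
        c=proj(f,[[near[0],near[1],z0+11]])[0]
        D=[d for d in cut_out(f,"stone_"+k) if np.hypot(*(np.array(d["position"])-c))<15]
        if not D: print(n,"none");continue
        m=D[0]["region"].astype(np.float32); v=(f,m); V.append(v)
        r,e=fit([v],DIM[k],z0,p0 or [near[0],near[1],.1]); out[n]=r; print(k,n,np.round(r,3),round(e,3),D[0]["confidence"],m.sum())
    return out
def go(x,y,z,yaw):
    """shift to put TCP at x,y,z, tool x along +-yaw; prints"""
    o=observe();Rm=R.from_rotvec(o["orientation"]).as_matrix()
    d=Rm.T@(np.array([x,y,z])-o["tool_pos"])
    t=Rm[:,0];cur=np.arctan2(t[1],t[0])
    e=(yaw-cur+np.pi/2)%np.pi-np.pi/2
    # tool z is down: world +yaw = tool -z ; also correct tilt
    G=R.from_rotvec([0,0,e])*R.from_matrix(Rm)
    zt=G.as_matrix()[:,2];ax=np.cross(zt,[0,0,-1]);G=R.from_rotvec(ax)*G
    dr=(R.from_matrix(Rm).inv()*G).as_rotvec()
    print("tcp",np.round(o["tool_pos"],1),"yaw",round(cur,3),"tilt",round(np.arccos(min(1,-Rm[2,2])),4),"q",np.round(o["qpos"],2),"t",round(o["t"],2),"w",round(o["grip_width"],3),"\n  shift",np.round(d,1),"rot",np.round(dr,3))
E
python3 - <<'E'
from h import *
stone("polish",71,(484,-230))
stone("fine",49,(484,-230))
stone("coarse",3,(484,-230))
f=grab_frame("scene");a=f["img"];cv2.imwrite("pics/sc1.png",cv2.resize(a[195:265,255:340],(765,630//1),interpolation=cv2.INTER_CUBIC)[:600])
go(484,-230,230,0.1)
E
```

```text
polish top [ 4.84329e+02 -2.31060e+02  2.56000e-01] 0.279 0.65 174.0
polish scene [ 4.88641e+02 -2.31676e+02  1.58000e-01] 0.186 0.86 257.0
fine top [ 4.86272e+02 -2.36429e+02  2.47000e-01] 3.989 0.54 71.0
fine scene [ 4.89581e+02 -2.36751e+02  2.08000e-01] 1.272 0.72 201.0
top none
coarse scene [ 4.89768e+02 -2.37126e+02  1.10000e-01] 2.358 0.84 263.0
tcp [304.4 602.4 292.2] yaw -0.468 tilt 0.0 q [ 1.39  0.36  0.01 -0.   -1.22 -0.29] t 2.05 w 1.0 
  shift [535.7 662.   62.2] rot [ 0.     0.    -0.568]
```

View pics/sc1.png

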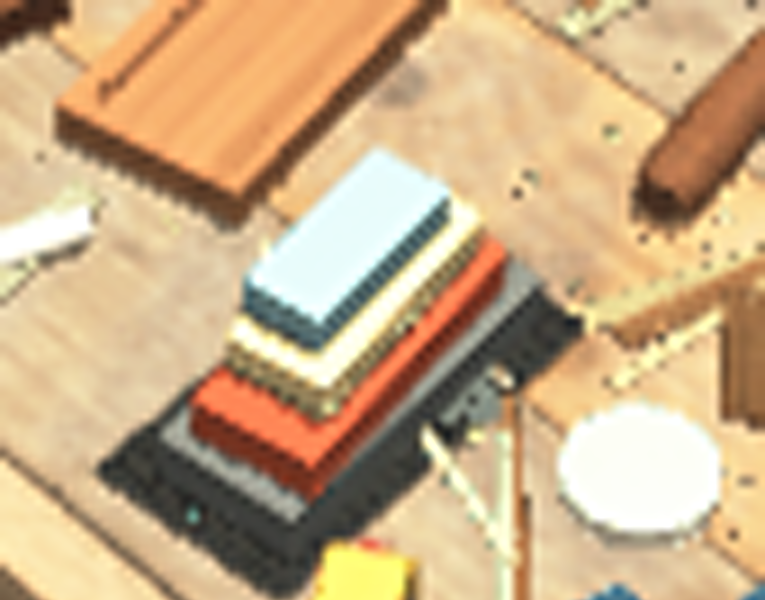

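```bash
cat >> h.py <<'E'
def corners(f,off,sc,pts,z):
    P=np.array([ray(f,((u+.5)/sc-.5+off[0],(v+.5)/sc-.5+off[1]),z)[:2] for u,v in pts])
    print(np.round(P,1).tolist(),"edges",np.round(np.linalg.norm(np.roll(P,-1,0)-P,axis=1),1),"c",np.round(P.mean(0),1),"yaw",[round(float(np.arctan2(*(P[i]-P[j])[::-1])),3) for i,j in((0,3),(1,2))])
E
python3 - <<'E'
from h import *
f=grab_frame("scene")
corners(f,(255,195),9,[(380,148),(450,195),(320,318),(248,282)],93)
corners(f,(255,195),9,[(487,228),(487,228),(320,385),(232,340)],71)
corners(f,(255,195),9,[(505,250),(505,250),(320,465),(195,395)],49)
f=grab_frame("top");cv2.imwrite("pics/t1.png",cv2.resize(f["img"][190:246,272:320],(672,784),interpolation=cv2.INTER_CUBIC)[:600])
E
```

```text
[[525.7, -211.1], [527.3, -245.0], [452.7, -255.1], [446.3, -225.5]] edges [33.9 75.3 30.3 80.7] c [ 488.  -234.2] yaw [0.179, 0.134]
[[540.5, -251.6], [540.5, -251.6], [444.6, -263.6], [436.9, -227.1]] edges [  0.   96.6  37.4 106.5] c [ 490.6 -248.5] yaw [-0.233, 0.125]
[[552.6, -250.1], [552.6, -250.1], [432.2, -276.6], [422.7, -222.7]] edges [  0.  123.3  54.8 132.7] c [ 490.  -249.9] yaw [-0.208, 0.217]
```

View pics/t1.png

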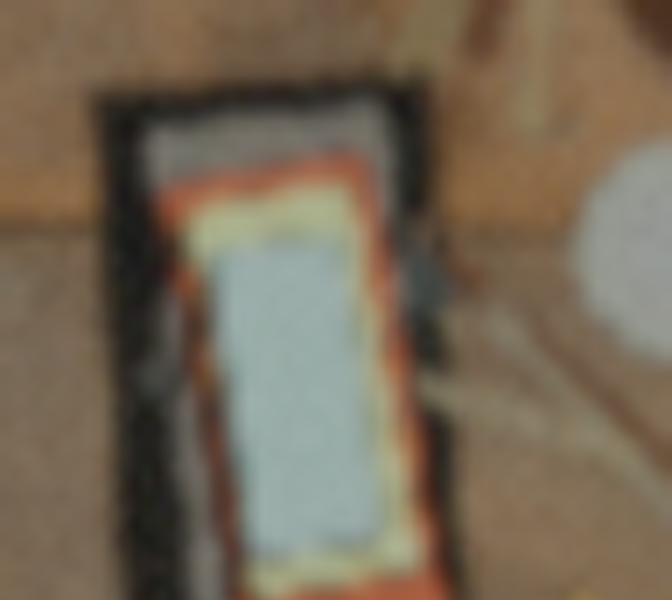

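Run:
```python
from h import *
f=grab_frame("top")
corners(f,(272,190),14,[(352,232),(385,540),(248,550),(215,245)],93)
corners(f,(272,190),14,[(215,245),(352,232),(385,540),(248,550)],93)
go(488,-231,250,0.14)
```

```text
[[527.1, -245.8], [448.4, -255.7], [445.1, -220.7], [523.0, -210.7]] edges [79.3 35.1 78.5 35.3] c [ 485.9 -233.2] yaw [-1.455, -1.477]
[[523.0, -210.7], [527.1, -245.8], [448.4, -255.7], [445.1, -220.7]] edges [35.3 79.3 35.1 78.5] c [ 485.9 -233.2] yaw [0.127, 0.125]
tcp [304.4 602.4 292.1] yaw -0.468 tilt 0.0001 q [ 1.39  0.36  0.01 -0.   -1.22 -0.29] t 2.2 w 1.001 
  shift [539.7 661.1  42.2] rot [ 0.     0.    -0.608]
```

>>> move_arm --plan '[{"xyz": [40,50,0],"delta_rot": [0,0,-0.05],"jaw": 1},{"xyz": [80,100,0],"delta_rot": [0,0,-0.1],"jaw": 1},{"xyz": [120,150,5],"delta_rot": [0,0,-0.15],"jaw": 1},{"xyz": [160,200,10],"delta_rot": [0,0,-0.2],"jaw": 1},{"xyz": [200,250,10],"delta_rot": [0,0,-0.25],"jaw": 1},{"xyz": [240,300,10],"delta_rot": [0,0,-0.3],"jaw": 1},{"xyz": [280,350,10],"delta_rot": [0,0,-0.35],"jaw": 1},{"xyz": [315,390,10],"delta_rot": [0,0,-0.4],"jaw": 1}]'

```text
t: 3.2
tool_pos: [409.2, 112.1, 282.8]
orientation: [-3.139, 0.102, -0.002]
contact_force: [1.8, 0.8, 0.2]
grip_width: 0.998
finger_force: 0.0
```

Run:
```python
from h import *
go(488,-231,250,0.14)
```

```text
tcp [409.2 112.1 282.8] yaw -0.065 tilt 0.0017 q [ 0.74 -0.06 -0.52  0.   -1.11  0.77] t 3.2 w 0.998 
  shift [100.9 337.3  32.5] rot [-0.001 -0.001 -0.205]
```

>>> move_arm --plan '[{"xyz": [15,50,5],"delta_rot": [0,0,-0.04],"jaw": 1},{"xyz": [30,105,10],"delta_rot": [0,0,-0.08],"jaw": 1},{"xyz": [45,160,15],"delta_rot": [0,0,-0.12],"jaw": 1},{"xyz": [62,215,20],"delta_rot": [0,0,-0.16],"jaw": 1},{"xyz": [80,270,25],"delta_rot": [0,0,-0.2],"jaw": 1},{"xyz": [93,315,32],"delta_rot": [0,0,-0.2],"jaw": 1},{"xyz": [100,339.5,32],"delta_rot": [0,0,-0.2],"jaw": 1},{"xyz": [100,339.5,32],"delta_rot": [0,0,-0.2],"jaw": 1}]'

```text
t: 4.2
tool_pos: [486.0, -233.1, 249.7]
orientation: [3.135, 0.203, -0.001]
contact_force: [-0.1, 0.2, -0.2]
grip_width: 0.999
finger_force: 0.0
```

Run:
```python
from h import *
go(487,-233.5,147,0.135)
f=grab_frame("scene");a=f["img"];cv2.imwrite("pics/sc2.png",cv2.resize(a[120:260,200:386],(744,560),interpolation=cv2.INTER_CUBIC))
```

```text
tcp [ 486.  -233.1  249.7] yaw 0.13 tilt 0.0008 q [-0.08  0.17 -0.35  0.   -1.05  1.78] t 4.2 w 0.999 
  shift [  1.    0.5 102.7] rot [ 0.     0.001 -0.005]
```

View pics/sc2.png

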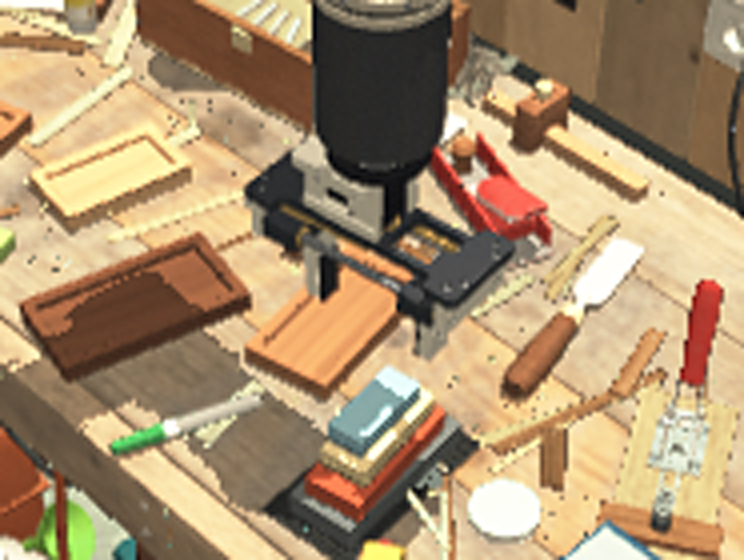

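>>> move_arm --plan '[{"xyz": [1,0.5,35],"jaw": 1},{"xyz": [1,0.5,65],"jaw": 1},{"xyz": [1,0.5,85],"jaw": 1},{"xyz": [1,0.5,97],"jaw": 1},{"xyz": [1,0.5,102.5],"jaw": 1},{"xyz": [1,0.5,102.5],"jaw": 0.6},{"xyz": [1,0.5,102.5],"jaw": 0.3},{"xyz": [1,0.5,102.5],"jaw": 0.3}]' --force 20

```text
$.plan[0]: bad value
```

>>> move_arm --plan '[{"jaw": 0.3},{"jaw": 0.3},{"jaw": 0.3}]'

```text
$.plan[0]: bad value
```

Rows need every field, it seems.

>>> move_arm --plan '[{"xyz": [1,0.5,35],"delta_rot": [0,0,0],"jaw": 1},{"xyz": [1,0.5,65],"delta_rot": [0,0,0],"jaw": 1},{"xyz": [1,0.5,85],"delta_rot": [0,0,0],"jaw": 1},{"xyz": [1,0.5,97],"delta_rot": [0,0,0],"jaw": 1},{"xyz": [1,0.5,102.5],"delta_rot": [0,0,0],"jaw": 1},{"xyz": [1,0.5,102.5],"delta_rot": [0,0,0],"jaw": 0.6},{"xyz": [1,0.5,102.5],"delta_rot": [0,0,0],"jaw": 0.3},{"xyz": [1,0.5,102.5],"delta_rot": [0,0,0],"jaw": 0.3}]' --force 20

```text
t: 5.25
tool_pos: [487.3, -231.9, 148.3]
orientation: [3.135, 0.207, 0.002]
contact_force: [0.2, 0.1, 0.2]
grip_width: 0.718
finger_force: 0.0
```

>>> move_arm --plan '[{"xyz": [0,0,0],"delta_rot": [0,0,0],"jaw": 0.3},{"xyz": [0,0,0],"delta_rot": [0,0,0],"jaw": 0.3}]'

```text
t: 5.5
tool_pos: [487.1, -231.9, 147.8]
orientation: [3.135, 0.207, 0.0]
contact_force: [0.5, -0.3, -1.2]
grip_width: 0.498
finger_force: 0.0
```

>>> move_arm --plan '[{"xyz": [0,0,0],"delta_rot": [0,0,0],"jaw": 0.3},{"xyz": [0,0,0],"delta_rot": [0,0,0],"jaw": 0.3},{"xyz": [0,0,0],"delta_rot": [0,0,0],"jaw": 0.3}]'

```text
t: 5.88
tool_pos: [487.1, -231.9, 147.7]
orientation: [3.135, 0.208, 0.0]
contact_force: [-0.1, -0.9, 1.5]
grip_width: 0.388
finger_force: 19.9
```

Run:
```python
from h import *
o=observe();print(o["finger_force"],o["contact_force"]);go(498,341,230,0.265)
```

```text
19.872673451900482 [-0.11015216 -0.88444616  1.52817655]
tcp [ 487.1 -231.9  147.7] yaw 0.132 tilt 0.0001 q [-0.08  0.28 -0.47  0.   -0.82  1.78] t 5.88 w 0.388 
  shift [  86.3 -566.5  -82.3] rot [ 0.    -0.    -0.133]
```

>>> move_arm --plan '[{"xyz": [0,0,-10],"delta_rot": [0,0,0],"jaw": 0.3},{"xyz": [0,0,-40],"delta_rot": [0,0,0],"jaw": 0.3},{"xyz": [0,0,-80],"delta_rot": [0,0,0],"jaw": 0.3},{"xyz": [0,0,-90],"delta_rot": [0,0,0],"jaw": 0.3},{"xyz": [0,0,-90],"delta_rot": [0,0,0],"jaw": 0.3}]'

```text
t: 6.5
tool_pos: [487.2, -231.8, 238.3]
orientation: [-3.135, -0.207, -0.003]
contact_force: [0.1, 0.9, -1.9]
grip_width: 0.384
finger_force: 19.9
```

Run:
```python
from h import *
o=observe();print(o["finger_force"],o["grip_width"],o["tool_pos"])
f=grab_frame("top")
corners(f,(100,150),3,[(132,139),(151,226),(98,237),(80,150)],22)
corners(f,(100,150),3,[(265,87),(247,194),(185,184),(205,79)],22)
a=f["img"];A=cv2.resize(a[178:248,122:196],(592,560),interpolation=cv2.INTER_CUBIC)
cv2.imwrite("pics/t2.png",A)
f=grab_frame("scene");a=f["img"];cv2.imwrite("pics/sc3.png",cv2.resize(a[140:240,165:305],(770,550),interpolation=cv2.INTER_CUBIC))
```

```text
19.881242215633392 0.384004414143491 [ 487.15634421 -231.78021427  238.33046608]
[[556.9, 319.9], [449.8, 292.7], [434.9, 357.3], [541.9, 383.5]] edges [110.5  66.3 110.1  65.3] c [495.9 338.3] yaw [-1.339, -1.344]
[[625.2, 157.7], [491.8, 175.8], [502.6, 252.6], [633.6, 232.3]] edges [134.6  77.6 132.5  75.1] c [563.3 204.6] yaw [-1.682, -1.71]
```

View pics/t2.png

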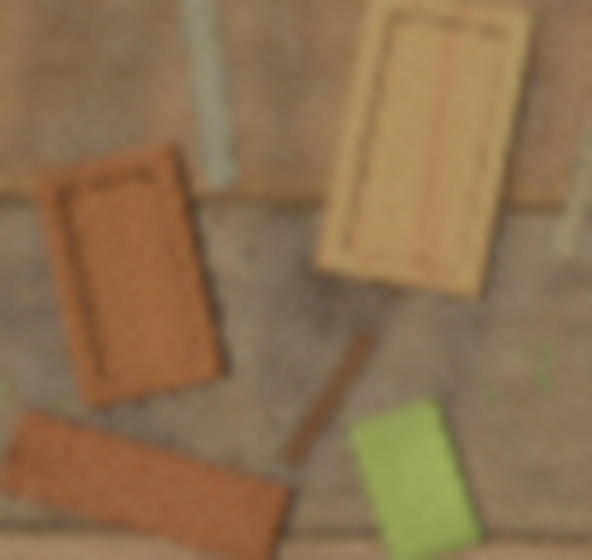

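View pics/sc3.png

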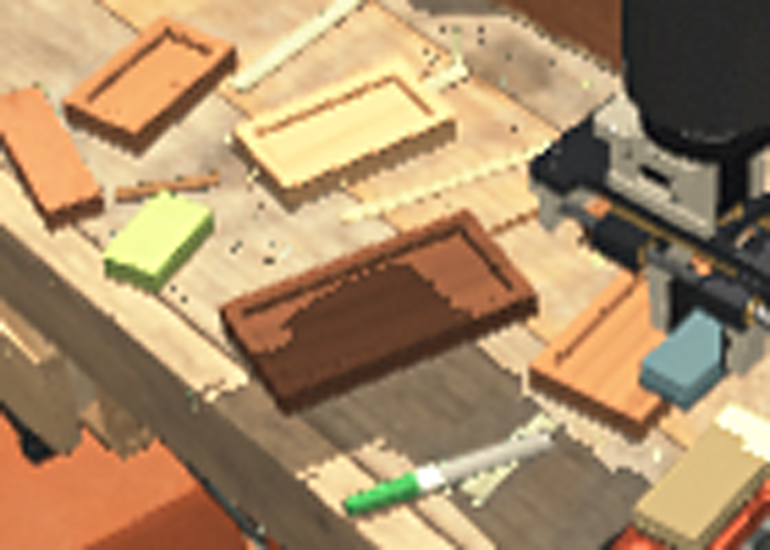

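Run:
```python
from h import *
f=grab_frame("scene")
for p in ([(163,20),(238,50),(138,132),(65,101)],[(405,70),(457,118),(290,190),(232,138)],[(467,210),(538,293),(287,395),(222,312)]): corners(f,(165,140),5.5,p,22)
f=grab_frame("top")
corners(f,(122,178),8,[(38,175),(175,145),(223,372),(92,405)],22)
go(499,340.5,238,.265)
```

```text
[[544.2, 383.1], [562.2, 318.6], [457.6, 295.0], [440.6, 357.0]] edges [ 66.9 107.2  64.3 106.8] c [501.1 338.4] yaw [0.247, 0.222]
[[633.6, 219.4], [626.0, 154.5], [495.8, 175.6], [500.4, 245.3]] edges [ 65.4 131.9  69.8 135.7] c [564.  198.7] yaw [-0.191, -0.161]
[[568.8, 78.0], [549.6, -14.4], [374.8, 25.8], [390.9, 113.2]] edges [ 94.4 179.3  88.9 181.4] c [471.   50.7] yaw [-0.195, -0.226]
[[542.8, 383.6], [558.1, 320.8], [453.3, 294.9], [436.8, 354.7]] edges [ 64.7 108.   62.1 109.9] c [497.7 338.5] yaw [0.266, 0.242]
tcp [ 486.5 -231.7  236.4] yaw 0.132 tilt 0.0022 q [-0.08  0.18 -0.37 -0.   -1.02  1.78] t 6.7 w 0.382 
  shift [  87.8 -565.6   -1.3] rot [-0.001  0.002 -0.133]
```

>>> move_arm --plan '[{"xyz": [8,-50,-5],"delta_rot": [0,0,-0.015],"jaw": 0.3},{"xyz": [16,-110,-5],"delta_rot": [0,0,-0.03],"jaw": 0.3},{"xyz": [25,-170,-5],"delta_rot": [0,0,-0.045],"jaw": 0.3},{"xyz": [35,-230,-5],"delta_rot": [0,0,-0.06],"jaw": 0.3},{"xyz": [45,-290,-5],"delta_rot": [0,0,-0.075],"jaw": 0.3},{"xyz": [54,-350,-5],"delta_rot": [0,0,-0.09],"jaw": 0.3},{"xyz": [63,-410,-5],"delta_rot": [0,0,-0.1],"jaw": 0.3},{"xyz": [72,-470,-5],"delta_rot": [0,0,-0.12],"jaw": 0.3}]'

```text
t: 7.7
tool_pos: [495.9, 245.4, 241.8]
orientation: [3.116, 0.396, -0.002]
contact_force: [1.5, 0.2, -0.6]
grip_width: 0.387
finger_force: 19.9
```

Run:
```python
from h import *
go(499.4,339,130,.255)
```

```text
tcp [495.9 245.4 241.8] yaw 0.253 tilt 0.0015 q [ 0.81  0.2  -0.33  0.   -1.04  1.01] t 7.7 w 0.387 
  shift [ 26.9 -89.9 111.7] rot [ 0.001  0.001 -0.002]
```

>>> move_arm --plan '[{"xyz": [13,-45,30],"delta_rot": [0,0,0],"jaw": 0.3},{"xyz": [23,-80,70],"delta_rot": [0,0,0],"jaw": 0.3},{"xyz": [27,-90,105],"delta_rot": [0,0,0],"jaw": 0.3},{"xyz": [27,-90,122],"delta_rot": [0,0,0],"jaw": 0.3},{"xyz": [27,-90,122],"delta_rot": [0,0,0],"jaw": 0.3}]'

```text
t: 8.32
tool_pos: [499.6, 336.2, 119.2]
orientation: [3.114, 0.394, -0.004]
contact_force: [0.3, 0.0, -0.8]
grip_width: 0.385
finger_force: 19.9
```

Run:
```python
from h import *
go(499.4,339,93,.255)
f=grab_frame("scene");a=f["img"];cv2.imwrite("pics/sc4.png",cv2.resize(a[110:190,150:250],(750,600),interpolation=cv2.INTER_CUBIC))
```

```text
tcp [499.6 336.2 119.2] yaw 0.252 tilt 0.0037 q [ 0.92  0.4  -0.36 -0.   -0.81  0.91] t 8.32 w 0.385 
  shift [ 0.5 -2.8 26.2] rot [ 0.002  0.003 -0.003]
```

View pics/sc4.png

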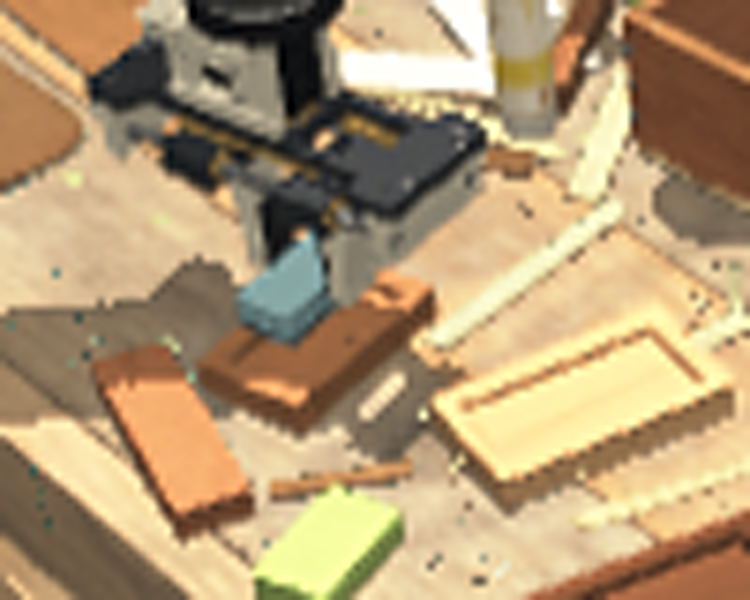

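Run:
```python
from h import *
f=grab_frame("scene")
z=119.2-76.7
P=box((499.6,336.2,.252),DIM["polish"],z)
print(np.round(P[:4]),np.round((proj(f,P)-[150,110]+.5)*7.5-.5)[[0,1,2,3]])
for q in((245,318),(293,342)): print(ray(f,((q[0]+.5)/7.5-.5+150,(q[1]+.5)/7.5-.5+110),z))
for q in((240,298),(288,322)): print(ray(f,((q[0]+.5)/7.5-.5+150,(q[1]+.5)/7.5-.5+110),z+22))
print(np.round(box((499.4,339,.252),BAS["polish"],0)[1::2]))
print(np.round((proj(f,box((499.4,339,.252),BAS["polish"],0))-[150,110]+.5)*7.5-.5)[1::2])
```

```text
[[465. 310.  42.]
 [465. 310.  64.]
 [457. 343.  42.]
 [457. 343.  64.]] [[290. 354.]
 [284. 319.]
 [238. 331.]
 [231. 297.]]
[465.34750474 348.4294136   42.5       ]
[471.64981247 316.04649214  42.5       ]
[459.33818364 338.70341225  64.5       ]
[465.51010373 306.6253891   64.5       ]
[[453. 293.  22.]
 [437. 357.  22.]
 [562. 321.  22.]
 [545. 385.  22.]]
[[296. 411.]
 [195. 366.]
 [434. 292.]
 [335. 250.]]
```

>>> move_arm --plan '[{"xyz": [0.5,-2.5,0],"delta_rot": [0.002,0.003,0],"jaw": 0.3},{"xyz": [0.5,-2.5,12],"delta_rot": [0.002,0.003,0],"jaw": 0.3},{"xyz": [0.5,-2.5,20],"delta_rot": [0.002,0.003,0],"jaw": 0.3},{"xyz": [0.5,-2.5,25],"delta_rot": [0.002,0.003,0],"jaw": 0.3},{"xyz": [0.5,-2.5,27],"delta_rot": [0.002,0.003,0],"jaw": 0.3},{"xyz": [0.5,-2.5,28],"delta_rot": [0.002,0.003,0],"jaw": 0.3},{"xyz": [0.5,-2.5,28],"delta_rot": [0.002,0.003,0],"jaw": 0.3}]'

```text
t: 9.3
tool_pos: [500.1, 340.0, 92.7]
orientation: [-3.114, -0.395, -0.004]
contact_force: [0.4, 0.4, -1.2]
grip_width: 0.387
finger_force: 19.9
```

Run:
```python
from h import *
o=observe();print(o["contact_force"],o["moment"])
go(499.4,339,91,.255)
```

```text
[ 0.36753384  0.40702524 -1.16002443] [-0.07981389 -0.02809119  0.01375489]
tcp [500.1 340.   92.7] yaw 0.252 tilt 0.0038 q [ 0.92  0.44 -0.38  0.   -0.75  0.9 ] t 9.3 w 0.387 
  shift [-1.   0.8  1.7] rot [-0.002 -0.003 -0.003]
```

>>> move_arm --plan '[{"xyz": [-0.5,0.5,1],"delta_rot": [-0.002,-0.003,0],"jaw": 0.3},{"xyz": [-0.5,0.5,2],"delta_rot": [-0.002,-0.003,0],"jaw": 0.3},{"xyz": [-0.5,0.5,2.5],"delta_rot": [-0.002,-0.003,0],"jaw": 0.3}]'

```text
t: 9.68
tool_pos: [499.8, 339.4, 90.7]
orientation: [-3.117, -0.395, -0.0]
contact_force: [-3.0, -1.2, 8.0]
grip_width: 0.39
finger_force: 19.9
```

Run:
```python
from h import *
o=observe();print(o["contact_force"],o["tool_pos"])
```

```text
[-2.97073911 -1.22577073  8.04985636] [499.76835146 339.42046221  90.71437569]
```

>>> move_arm --plan '[{"xyz": [0,0,0],"delta_rot": [0,0,0],"jaw": 0.6},{"xyz": [0,0,0],"delta_rot": [0,0,0],"jaw": 0.7},{"xyz": [0,0,0],"delta_rot": [0,0,0],"jaw": 0.8},{"xyz": [0,0,-20],"delta_rot": [0,0,0],"jaw": 1},{"xyz": [0,0,-70],"delta_rot": [0,0,0],"jaw": 1},{"xyz": [0,50,-120],"delta_rot": [0,0,0.03],"jaw": 1},{"xyz": [-8,110,-135],"delta_rot": [0,0,0.05],"jaw": 1},{"xyz": [-16,170,-135],"delta_rot": [0,0,0.07],"jaw": 1}]'

```text
t: 10.68
tool_pos: [526.8, 174.6, 227.0]
orientation: [-3.127, -0.287, -0.005]
contact_force: [0.8, -0.3, -0.2]
grip_width: 1.003
finger_force: 0.0
```

```bash
cat > top.py <<'E'
import sys
from h import *
# colour-fit of a stone's visible top: project rectangle, click-free: threshold colour, minAreaRect
E
python3 - <<'E'
from h import *
t=grab_frame("top");s=grab_frame("scene")
A=cv2.resize(t["img"][186:252,268:318],(500,660),interpolation=cv2.INTER_CUBIC)[:600]
B=cv2.resize(s["img"][195:270,255:340],(680,600),interpolation=cv2.INTER_CUBIC)
B=cv2.resize(B,(300*680//680+0,int(600*300/680))) if 0 else B
cv2.imwrite("pics/fA.png",A);cv2.imwrite("pics/fB.png",B)
for f,z,n in((t,71,"top"),(s,71,"scene")):
    c=proj(f,[[487,-233,71]])[0].astype(int);hsv=cv2.cvtColor(f["img"],cv2.COLOR_BGR2HSV)
    print(n,c,hsv[c[1]-1:c[1]+2,c[0]].tolist())
stone("polish",14,(500,340),[500,340,.25])
stone("fine",49,(487,-234),[487,-234,.13])
E
```

```text
top [292 217] [[33, 53, 184], [34, 51, 184], [34, 52, 185]]
scene [292 225] [[30, 29, 255], [30, 28, 255], [30, 28, 255]]
top none
polish scene [5.02073e+02 3.41559e+02 3.46000e-01] 0.144 0.49 187.0
fine top [ 4.88310e+02 -2.35694e+02  2.15000e-01] 0.139 0.78 314.0
fine scene [ 4.90597e+02 -2.33434e+02  2.44000e-01] 0.066 0.97 447.0
```

View pics/fB.png

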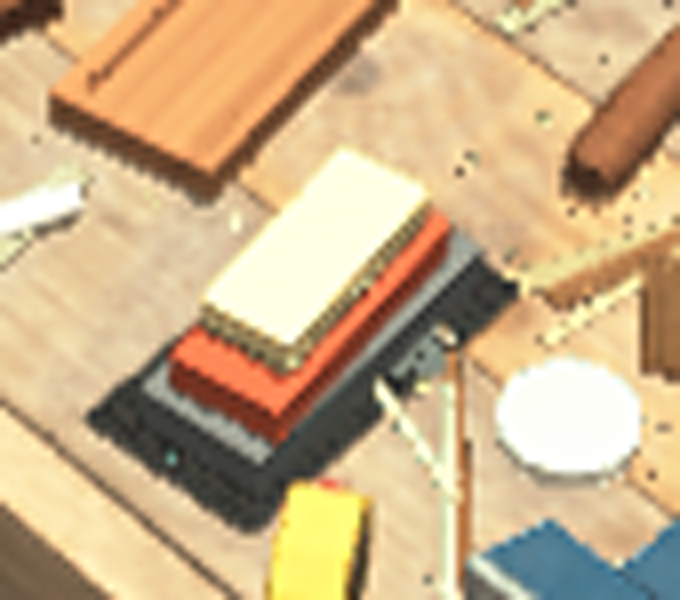

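```bash
cat >> h.py <<'E'
def topface(f,xy,z,dim,tol=18):
    """upscaled floodfill in Lab at the top face -> quad -> world"""
    c=proj(f,[[*xy,z]])[0]; o=np.round(c).astype(int)-35
    S=8;im=cv2.resize(f["img"][o[1]:o[1]+70,o[0]:o[0]+70],None,fx=S,fy=S,interpolation=cv2.INTER_CUBIC)
    lab=cv2.cvtColor(im,cv2.COLOR_BGR2LAB).astype(float);sd=((c-o+.5)*S).astype(int)
    ref=np.median(lab[sd[1]-16:sd[1]+16,sd[0]-16:sd[0]+16].reshape(-1,3),0)
    m=(np.linalg.norm((lab-ref)*[.6,1,1],axis=2)<tol).astype(np.uint8)
    m=cv2.morphologyEx(m,cv2.MORPH_OPEN,np.ones((9,9)));n,l=cv2.connectedComponents(m);m=(l==l[sd[1],sd[0]]).astype(np.uint8)
    k=max(cv2.findContours(m,cv2.RETR_EXTERNAL,cv2.CHAIN_APPROX_NONE)[0],key=cv2.contourArea).reshape(-1,2)
    W=np.array([ray(f,((u+.5)/S-.5+o[0],(v+.5)/S-.5+o[1]),z)[:2] for u,v in k],np.float32)
    (cx,cy),(a,b),an=cv2.minAreaRect(W)
    if a<b:a,b,an=b,a,an+90
    y=np.radians(an);y=(y+np.pi/2)%np.pi-np.pi/2
    print("face",np.round([cx,cy],1),"LxW",round(a,1),round(b,1),"yaw",round(y,3));return cx,cy,y
E
python3 - <<'E'
from h import *
t=grab_frame("top");s=grab_frame("scene")
corners(s,(255,195),8,[(342,148),(428,192),(290,352),(203,302)],71)
for tol in(14,20):
  for f in(t,s): topface(f,(488,-234),71,0,tol)
go(489,-234.5,190,0.2)
E
```

```text
[[535.5, -204.2], [543.3, -246.1], [442.7, -268.8], [436.0, -226.1]] edges [ 42.6 103.2  43.2 101.9] c [ 489.4 -236.3] yaw [0.217, 0.222]
face [ 487.7 -234.8] LxW 101.1 42.6 yaw 0.199
face [ 491.  -234.6] LxW 101.7 43.3 yaw 0.201
face [ 487.7 -234.8] LxW 102.9 44.3 yaw 0.201
face [ 491.3 -234.4] LxW 103.1 44.6 yaw 0.198
tcp [525.9 176.2 224.7] yaw 0.183 tilt 0.0005 q [ 0.68  0.22 -0.35  0.   -1.    1.08] t 11.28 w 1.002 
  shift [-111.2  397.    34.9] rot [ 0.     0.    -0.017]
```

Run:
```python
from h import *
t=grab_frame("top");s=grab_frame("scene")
for f in(t,s):
  topface(f,(500,339.5),36,0,20)
  for k,p in dict(fine=(566,205)).items():
    for tol in(14,20): print(k,end=" ");topface(f,p,14,0,tol)
```

```text
face [502.3 340.5] LxW 257.6 257.1 yaw 0.022
fine face [530.4 211.5] LxW 99.8 46.3 yaw -0.404
fine face [528.5 210.5] LxW 104.1 55.5 yaw -0.429
face [501.3 340.3] LxW 80.9 34.5 yaw 0.275
fine face [601.8 212.1] LxW 122.8 87.5 yaw -0.061
fine face [610.4 214.7] LxW 139.7 102.7 yaw 0.061
```

>>> move_arm --plan '[{"xyz": [-14,50,5],"delta_rot": [0,0,0],"jaw": 1},{"xyz": [-31,110,10],"delta_rot": [0,0,0],"jaw": 1},{"xyz": [-48,170,15],"delta_rot": [0,0,0],"jaw": 1},{"xyz": [-64,230,20],"delta_rot": [0,0,-0.01],"jaw": 1},{"xyz": [-81,290,25],"delta_rot": [0,0,-0.015],"jaw": 1},{"xyz": [-98,350,30],"delta_rot": [0,0,-0.015],"jaw": 1},{"xyz": [-111,397,35],"delta_rot": [0,0,-0.015],"jaw": 1},{"xyz": [-111,397,35],"delta_rot": [0,0,-0.015],"jaw": 1}]'

```text
t: 12.38
tool_pos: [488.0, -237.8, 189.2]
orientation: [-3.127, -0.303, 0.002]
contact_force: [-0.1, 1.0, 0.1]
grip_width: 1.002
finger_force: 0.0
```

Run:
```python
from h import *
go(489.4,-234.7,125.5,0.2)
```

```text
tcp [ 488.  -237.8  189.2] yaw 0.193 tilt 0.0014 q [-0.09  0.24 -0.42  0.   -0.92  1.86] t 12.38 w 1.002 
  shift [ 2.1 -2.8 63.7] rot [-0.     0.001 -0.007]
```

>>> move_arm --plan '[{"xyz": [2,-2.5,15],"delta_rot": [0,0,-0.007],"jaw": 1},{"xyz": [2,-2.5,40],"delta_rot": [0,0,-0.007],"jaw": 1},{"xyz": [2,-2.5,57],"delta_rot": [0,0,-0.007],"jaw": 1},{"xyz": [2,-2.5,63.5],"delta_rot": [0,0,-0.007],"jaw": 1},{"xyz": [2,-2.5,63.5],"delta_rot": [0,0,-0.007],"jaw": 0.6},{"xyz": [2,-2.5,63.5],"delta_rot": [0,0,-0.007],"jaw": 0.4},{"xyz": [2,-2.5,63.5],"delta_rot": [0,0,-0.007],"jaw": 0.4},{"xyz": [2,-2.5,63.5],"delta_rot": [0,0,-0.007],"jaw": 0.4}]' --force 25

```text
t: 13.38
tool_pos: [490.5, -232.3, 127.0]
orientation: [3.125, 0.32, 0.001]
contact_force: [-0.4, -0.1, -1.0]
grip_width: 0.608
finger_force: 0.0
```

>>> move_arm --plan '[{"xyz": [0,0,0],"delta_rot": [0,0,0],"jaw": 0.4},{"xyz": [0,0,0],"delta_rot": [0,0,0],"jaw": 0.4},{"xyz": [0,0,0],"delta_rot": [0,0,0],"jaw": 0.4}]'

```text
t: 13.75
tool_pos: [490.5, -232.5, 126.8]
orientation: [3.125, 0.32, 0.001]
contact_force: [-0.4, -1.4, 4.0]
grip_width: 0.499
finger_force: 25.0
```

>>> move_arm --plan '[{"xyz": [0,0,-10],"delta_rot": [0,0,0],"jaw": 0.4},{"xyz": [0,0,-40],"delta_rot": [0,0,0],"jaw": 0.4},{"xyz": [0,0,-80],"delta_rot": [0,0,0],"jaw": 0.4},{"xyz": [0,0,-110],"delta_rot": [0,0,0],"jaw": 0.4},{"xyz": [0,0,-110],"delta_rot": [0,0,0],"jaw": 0.4}]'

```text
t: 14.38
tool_pos: [491.3, -232.4, 239.4]
orientation: [3.124, 0.32, 0.007]
contact_force: [-0.7, -0.4, -2.0]
grip_width: 0.496
finger_force: 25.0
```

```bash
cat > ov.py <<'E'
from h import *
F={n:grab_frame(n) for n in("top","scene")}
EST=dict(coarse=(468.5,53.2,-.231),medium=(586,-82.2,.211),fine=(564.5,206,-.157))
B={"top":-1.6,"scene":1.6};S=4.5
rows=[]
for n in F:
    im=cv2.imread(f"pics/{n}0.png");r=[]
    for k,p in EST.items():
        q=(p[0]+B[n],p[1],p[2]);bx=box(q,BAS[k],0);c=proj(F[n],[[q[0],q[1],11]])[0];o=np.round(c).astype(int)-[29,33]
        t=cv2.resize(im[o[1]:o[1]+66,o[0]:o[0]+59],(265,297),interpolation=cv2.INTER_CUBIC)
        t=cv2.convertScaleAbs(t,alpha=1.3 if n=="top" else 1)
        u=((proj(F[n],bx[[1,3,7,5]])-o+.5)*S-.5);d=np.array(BAS[k])-[22,22,8]
        w=((proj(F[n],box(q,d,14)[[0,2,6,4]])-o+.5)*S-.5)
        cv2.polylines(t,[np.round(u*16).astype(np.int32)],True,(255,0,255),1,cv2.LINE_AA,4)
        cv2.polylines(t,[np.round(w*16).astype(np.int32)],True,(255,255,0),1,cv2.LINE_AA,4)
        r.append(t)
    rows.append(np.hstack(r))
cv2.imwrite("pics/ov.png",np.vstack(rows))
E
python3 ov.py
```

```text
(no output)
```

View pics/ov.png

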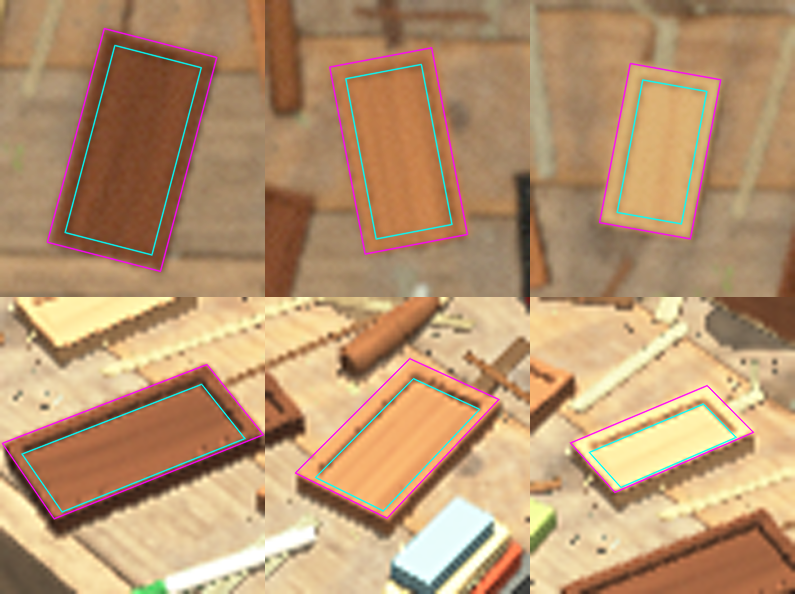

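Run:
```python
from h import *
go(565.5,206,150,-.157)
```

```text
tcp [ 489.9 -232.   236.4] yaw 0.204 tilt 0.0006 q [-0.08  0.19 -0.36 -0.   -1.02  1.86] t 14.47 w 0.502 
  shift [ 162.7 -413.6   86.7] rot [-0.001 -0.     0.361]
```

>>> move_arm --plan '[{"xyz": [18,-45,0],"delta_rot": [0,0,0.04],"jaw": 0.4},{"xyz": [40,-102,0],"delta_rot": [0,0,0.09],"jaw": 0.4},{"xyz": [62,-159,0],"delta_rot": [0,0,0.14],"jaw": 0.4},{"xyz": [84,-216,0],"delta_rot": [0,0,0.19],"jaw": 0.4},{"xyz": [107,-273,5],"delta_rot": [0,0,0.24],"jaw": 0.4},{"xyz": [129,-328,15],"delta_rot": [0,0,0.29],"jaw": 0.4},{"xyz": [150,-382,30],"delta_rot": [0,0,0.34],"jaw": 0.4},{"xyz": [162.5,-413.5,55],"delta_rot": [0,0,0.36],"jaw": 0.4}]'

```text
t: 15.48
tool_pos: [565.5, 208.3, 180.1]
orientation: [3.132, -0.243, -0.001]
contact_force: [0.1, -1.3, -1.0]
grip_width: 0.498
finger_force: 25.0
```

>>> move_arm --plan '[{"xyz": [0,0,20],"delta_rot": [0,0,0],"jaw": 0.4},{"xyz": [0,0,40],"delta_rot": [0,0,0],"jaw": 0.4},{"xyz": [0,0,50],"delta_rot": [0,0,0],"jaw": 0.4},{"xyz": [0,0,50],"delta_rot": [0,0,0],"jaw": 0.4}]'

```text
t: 15.98
tool_pos: [565.0, 205.1, 130.3]
orientation: [3.13, -0.245, -0.003]
contact_force: [0.8, -0.3, -0.9]
grip_width: 0.499
finger_force: 25.0
```

Run:
```python
from h import *
go(565.5,206,94,-.157)
```

```text
tcp [565.  205.1 130.3] yaw -0.156 tilt 0.0027 q [ 0.67  0.39 -0.35 -0.   -0.83  0.74] t 15.97 w 0.499 
  shift [ 0.4 -1.1 36.3] rot [0.002 0.002 0.001]
```

>>> move_arm --plan '[{"xyz": [0.5,-1,10],"delta_rot": [0.002,0.002,0],"jaw": 0.4},{"xyz": [0.5,-1,22],"delta_rot": [0.002,0.002,0],"jaw": 0.4},{"xyz": [0.5,-1,31],"delta_rot": [0.002,0.002,0],"jaw": 0.4},{"xyz": [0.5,-1,36],"delta_rot": [0.002,0.002,0],"jaw": 0.4},{"xyz": [0.5,-1,37],"delta_rot": [0.002,0.002,0],"jaw": 0.4},{"xyz": [0.5,-1,38],"delta_rot": [0.002,0.002,0],"jaw": 0.4},{"xyz": [0.5,-1,38.5],"delta_rot": [0.002,0.002,0],"jaw": 0.4},{"xyz": [0.5,-1,38.5],"delta_rot": [0.002,0.002,0],"jaw": 0.4}]'

```text
t: 16.98
tool_pos: [566.3, 206.6, 93.2]
orientation: [-3.13, 0.244, -0.004]
contact_force: [0.9, 0.3, -1.7]
grip_width: 0.497
finger_force: 25.0
```

Run:
```python
from h import *
print(observe()["contact_force"]);go(565.5,206,91.8,-.157)
```

```text
[ 0.91222128  0.33851163 -1.74372388]
tcp [566.3 206.6  93.2] yaw -0.156 tilt 0.0032 q [ 0.67  0.44 -0.38  0.   -0.75  0.74] t 16.98 w 0.497 
  shift [-0.7  0.7  1.4] rot [-0.002 -0.002  0.001]
```

>>> move_arm --plan '[{"xyz": [-0.5,0.5,1],"delta_rot": [-0.002,-0.002,0],"jaw": 0.4},{"xyz": [-0.5,0.5,1.8],"delta_rot": [-0.002,-0.002,0],"jaw": 0.4},{"xyz": [-0.5,0.5,2],"delta_rot": [-0.002,-0.002,0],"jaw": 0.4}]'

```text
t: 17.35
tool_pos: [565.6, 206.1, 91.9]
orientation: [3.132, -0.244, 0.0]
contact_force: [-4.0, -0.4, 7.3]
grip_width: 0.501
finger_force: 25.0
```

Seated at the expected height. Release and go back towards the stack.

>>> move_arm --plan '[{"xyz": [0,0,0],"delta_rot": [0,0,0],"jaw": 0.65},{"xyz": [0,0,0],"delta_rot": [0,0,0],"jaw": 0.8},{"xyz": [0,0,0],"delta_rot": [0,0,0],"jaw": 0.9},{"xyz": [0,0,-20],"delta_rot": [0,0,0],"jaw": 1},{"xyz": [0,0,-70],"delta_rot": [0,0,0],"jaw": 1},{"xyz": [0,40,-110],"delta_rot": [0,0,-0.03],"jaw": 1},{"xyz": [0,95,-125],"delta_rot": [0,0,-0.06],"jaw": 1},{"xyz": [0,110,-125],"delta_rot": [0,0,-0.06],"jaw": 1}]'

```text
t: 18.35
tool_pos: [548.4, 95.4, 217.8]
orientation: [-3.136, 0.152, -0.004]
contact_force: [1.0, 0.2, -0.2]
grip_width: 0.998
finger_force: 0.0
```

Run:
```python
from h import *
t=grab_frame("top");s=grab_frame("scene")
for f in(t,s):
    for tol in(14,20): topface(f,(489,-235),49,0,tol)
    topface(f,(564.5,206),36,0,12)
stone("fine",14,(564.5,206),[564.5,206,-.157])
go(489,-235,160,0.2)
```

```text
face [ 483.9 -236.6] LxW 124.6 52.7 yaw 0.189
face [ 484.  -236.5] LxW 126.8 54.8 yaw 0.188
face [601.2 197.6] LxW 122.0 119.3 yaw 0.03
face [ 487.4 -236.5] LxW 125.8 53.4 yaw 0.191
face [ 487.5 -236.5] LxW 127.1 54.4 yaw 0.191
face [548.3 200.9] LxW 68.3 26.6 yaw -0.156
top none
fine scene [ 5.65628e+02  2.07384e+02 -1.06000e-01] 0.104 0.57 314.0
tcp [548.7  98.1 215.4] yaw -0.095 tilt 0.0009 q [ 0.53  0.23 -0.36 -0.   -0.99  0.95] t 18.65 w 0.999 
  shift [-27.7 337.3  55.6] rot [ 0.     0.001 -0.295]
```

>>> move_arm --plan '[{"xyz": [-4,45,5],"delta_rot": [0,0,-0.04],"jaw": 1},{"xyz": [-8,105,10],"delta_rot": [0,0,-0.09],"jaw": 1},{"xyz": [-13,165,15],"delta_rot": [0,0,-0.14],"jaw": 1},{"xyz": [-19,225,20],"delta_rot": [0,0,-0.19],"jaw": 1},{"xyz": [-25,280,25],"delta_rot": [0,0,-0.24],"jaw": 1},{"xyz": [-30,320,35],"delta_rot": [0,0,-0.28],"jaw": 1},{"xyz": [-31,339,45],"delta_rot": [0,0,-0.285],"jaw": 1},{"xyz": [-31,339,45],"delta_rot": [0,0,-0.285],"jaw": 1}]'

```text
t: 19.65
tool_pos: [485.0, -237.5, 169.6]
orientation: [-3.127, -0.295, 0.004]
contact_force: [-1.3, 1.0, 0.6]
grip_width: 0.997
finger_force: 0.0
```

Run:
```python
from h import *
go(485.7,-236.5,104,0.19)
```

```text
tcp [ 485.  -237.5  169.6] yaw 0.188 tilt 0.0027 q [-0.09  0.25 -0.45 -0.   -0.87  1.85] t 19.65 w 0.997 
  shift [ 1.  -0.8 65.6] rot [-0.001  0.003 -0.002]
```

>>> move_arm --plan '[{"xyz": [0,1.5,15],"delta_rot": [0,0,0],"jaw": 1},{"xyz": [0,1.5,40],"delta_rot": [0,0,0],"jaw": 1},{"xyz": [0,1.5,58],"delta_rot": [0,0,0],"jaw": 1},{"xyz": [0,1.5,65.5],"delta_rot": [0,0,0],"jaw": 1},{"xyz": [0,1.5,66],"delta_rot": [0,0,0],"jaw": 0.7},{"xyz": [0,1.5,66],"delta_rot": [0,0,0],"jaw": 0.5},{"xyz": [0,1.5,66],"delta_rot": [0,0,0],"jaw": 0.5},{"xyz": [0,1.5,66],"delta_rot": [0,0,0],"jaw": 0.5}]' --force 30

```text
t: 20.65
tool_pos: [485.8, -238.5, 105.5]
orientation: [3.127, 0.296, 0.001]
contact_force: [-0.3, -1.2, 0.8]
grip_width: 0.61
finger_force: 30.1
```

>>> move_arm --plan '[{"xyz": [0,0,0],"delta_rot": [0,0,0],"jaw": 0.5},{"xyz": [0,0,0],"delta_rot": [0,0,0],"jaw": 0.5}]'

```text
t: 20.9
tool_pos: [485.8, -238.5, 105.5]
orientation: [3.127, 0.297, 0.001]
contact_force: [-1.7, 2.4, 6.5]
grip_width: 0.61
finger_force: 30.0
```

>>> move_arm --plan '[{"xyz": [0,0,-8],"delta_rot": [0,0,0],"jaw": 0.5},{"xyz": [0,0,-35],"delta_rot": [0,0,0],"jaw": 0.5},{"xyz": [0,0,-65],"delta_rot": [0,0,0],"jaw": 0.5},{"xyz": [0,0,-75],"delta_rot": [0,0,0],"jaw": 0.5},{"xyz": [0,0,-75],"delta_rot": [0,0,0],"jaw": 0.5}]'

```text
t: 21.52
tool_pos: [485.5, -238.5, 180.1]
orientation: [-3.128, -0.296, -0.001]
contact_force: [-0.8, 0.1, -3.5]
grip_width: 0.613
finger_force: 30.0
```

Run:
```python
from h import *
go(586,-82.2,130,.211)
```

```text
tcp [ 485.5 -238.5  180.1] yaw 0.189 tilt 0.0009 q [-0.09  0.24 -0.43 -0.   -0.89  1.85] t 21.52 w 0.613 
  shift [ 128.  -134.7   50.2] rot [ 0.    -0.001 -0.022]
```

>>> move_arm --plan '[{"xyz": [25,-27,0],"delta_rot": [0,0,-0.01],"jaw": 0.5},{"xyz": [60,-63,0],"delta_rot": [0,0,-0.02],"jaw": 0.5},{"xyz": [95,-99,5],"delta_rot": [0,0,-0.022],"jaw": 0.5},{"xyz": [120,-126,20],"delta_rot": [0,0,-0.022],"jaw": 0.5},{"xyz": [128,-134.5,40],"delta_rot": [0,0,-0.022],"jaw": 0.5},{"xyz": [128,-134.5,50],"delta_rot": [0,0,-0.022],"jaw": 0.5},{"xyz": [128,-134.5,50],"delta_rot": [0,0,-0.022],"jaw": 0.5},{"xyz": [128,-134.5,50],"delta_rot": [0,0,-0.022],"jaw": 0.5}]'

```text
t: 22.52
tool_pos: [585.9, -83.0, 130.3]
orientation: [3.124, 0.33, 0.0]
contact_force: [-0.2, 0.1, -2.7]
grip_width: 0.611
finger_force: 30.0
```

Run:
```python
from h import *
go(586,-82.2,94,.211)
```

```text
tcp [585.9 -83.  130.3] yaw 0.21 tilt 0.0002 q [ 0.19  0.37 -0.37  0.   -0.82  1.59] t 22.52 w 0.611 
  shift [ 0.3 -0.8 36.3] rot [ 0.    -0.    -0.001]
```

>>> move_arm --plan '[{"xyz": [0,-0.5,12],"delta_rot": [0,0,0],"jaw": 0.5},{"xyz": [0,-0.5,25],"delta_rot": [0,0,0],"jaw": 0.5},{"xyz": [0,-0.5,32],"delta_rot": [0,0,0],"jaw": 0.5},{"xyz": [0,-0.5,35],"delta_rot": [0,0,0],"jaw": 0.5},{"xyz": [0,-0.5,36.5],"delta_rot": [0,0,0],"jaw": 0.5},{"xyz": [0,-0.5,37.5],"delta_rot": [0,0,0],"jaw": 0.5},{"xyz": [0,-0.5,38],"delta_rot": [0,0,0],"jaw": 0.5},{"xyz": [0,-0.5,38],"delta_rot": [0,0,0],"jaw": 0.5}]'

```text
t: 23.52
tool_pos: [586.1, -81.9, 92.5]
orientation: [3.124, 0.331, 0.001]
contact_force: [-0.8, 0.3, 1.7]
grip_width: 0.612
finger_force: 30.0
```

>>> move_arm --plan '[{"xyz": [0,0,0.4],"delta_rot": [0,0,0],"jaw": 0.5},{"xyz": [0,0,0.4],"delta_rot": [0,0,0],"jaw": 0.7},{"xyz": [0,0,0.4],"delta_rot": [0,0,0],"jaw": 0.85},{"xyz": [0,0,0.4],"delta_rot": [0,0,0],"jaw": 0.9},{"xyz": [0,0,-15],"delta_rot": [0,0,0],"jaw": 1},{"xyz": [0,0,-60],"delta_rot": [0,0,0],"jaw": 1},{"xyz": [0,-50,-90],"delta_rot": [0,0,0],"jaw": 1},{"xyz": [0,-90,-100],"delta_rot": [0,0,0],"jaw": 1}]'

```text
t: 24.52
tool_pos: [567.9, 7.2, 195.5]
orientation: [-3.123, -0.33, -0.007]
contact_force: [0.8, -0.9, 0.3]
grip_width: 0.998
finger_force: 0.0
```

Run:
```python
from h import *
t=grab_frame("top");s=grab_frame("scene")
for f in(t,s):
    for tol in(10,14,20): topface(f,(486,-236),27,0,tol)
    topface(f,(586,-82),36,0,20)
go(486,-236,140,0.1)
```

```text
face [ 487.3 -234.7] LxW 148.0 62.0 yaw 0.128
face [ 473.3 -280.3] LxW 180.7 167.3 yaw 0.02
face [ 489.1 -234.5] LxW 259.8 259.4 yaw -1.551
face [589.  -80.1] LxW 259.6 259.3 yaw 0.023
face [ 490.7 -233.9] LxW 149.1 63.7 yaw 0.129
face [ 491.  -233.6] LxW 150.7 65.0 yaw 0.135
face [ 492.1 -233. ] LxW 153.5 66.5 yaw 0.116
face [588.9 -80.3] LxW 128.4 56.4 yaw 0.207
tcp [567.5   9.  195.1] yaw 0.214 tilt 0.0047 q [ 0.36  0.26 -0.36  0.   -0.94  1.42] t 24.62 w 1.001 
  shift [-132.   222.1   54.4] rot [-0.001 -0.005  0.114]
```

>>> move_arm --plan '[{"xyz": [-25,40,0],"delta_rot": [0,0,0.02],"jaw": 1},{"xyz": [-59,98,0],"delta_rot": [0,0,0.05],"jaw": 1},{"xyz": [-90,150,0],"delta_rot": [0,0,0.08],"jaw": 1},{"xyz": [-115,195,0],"delta_rot": [0,0,0.085],"jaw": 1},{"xyz": [-128.5,221,0],"delta_rot": [0,-0.003,0.085],"jaw": 1},{"xyz": [-128.5,221,0],"delta_rot": [0,-0.003,0.085],"jaw": 1},{"xyz": [-128.5,221,0],"delta_rot": [0,-0.003,0.085],"jaw": 1}]'

```text
t: 25.5
tool_pos: [487.7, -237.1, 192.4]
orientation: [3.135, 0.197, -0.004]
contact_force: [-0.2, 0.8, 0.2]
grip_width: 1.003
finger_force: 0.0
```

Run:
```python
from h import *
go(489,-234.3,82,0.129)
f=grab_frame("scene")
im=cv2.resize(f["img"][200:270,255:345],(720,560),interpolation=cv2.INTER_CUBIC)
c,s=np.cos(.129),np.sin(.129)
for sg in(-1,1):
    q=[(489-s*sg*b+c*a,-234.3+c*sg*b+s*a,15) for a,b in((-10,44),(10,44),(10,65),(-10,65))]
    u=(proj(f,q)-[255,200]+.5)*8-.5;cv2.polylines(im,[u.astype(np.int32)],True,(255,0,255),1)
cv2.imwrite("pics/st.png",im)
print(ray(f,(307.5,238.7),5))
```

```text
tcp [ 487.7 -237.1  192.4] yaw 0.126 tilt 0.0027 q [-0.09  0.23 -0.42  0.   -0.93  1.79] t 25.5 w 1.003 
  shift [  1.9  -2.6 110.3] rot [ 0.     0.003 -0.003]
[ 522.34583017 -267.14069293    5.        ]
```

View pics/st.png

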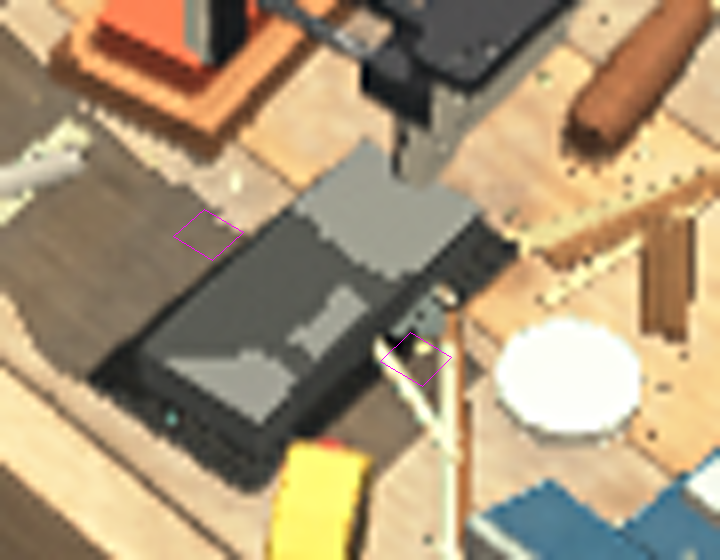

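>>> move_arm --plan '[{"xyz": [0.5,0,30],"delta_rot": [0,0.002,0],"jaw": 1},{"xyz": [0.5,0,60],"delta_rot": [0,0.002,0],"jaw": 1},{"xyz": [0.5,0,85],"delta_rot": [0,0.002,0],"jaw": 1},{"xyz": [0.5,0,97],"delta_rot": [0,0.002,0],"jaw": 1},{"xyz": [0.5,0,103],"delta_rot": [0,0.002,0],"jaw": 1},{"xyz": [0.5,0,107],"delta_rot": [0,0.002,0],"jaw": 1},{"xyz": [0.5,0,110],"delta_rot": [0,0.002,0],"jaw": 1},{"xyz": [0.5,0,110],"delta_rot": [0,0.002,0],"jaw": 1}]' --force 45

```text
t: 26.55
tool_pos: [488.0, -237.0, 82.3]
orientation: [3.135, 0.198, -0.001]
contact_force: [0.3, -0.6, 0.2]
grip_width: 1.0
finger_force: 0.0
```

Run:
```python
from h import *
print(observe()["contact_force"]);go(489,-234.3,82,0.129)
```

```text
[ 0.25899694 -0.63545673  0.16643315]
tcp [ 488.  -237.    82.3] yaw 0.126 tilt 0.0006 q [-0.09  0.37 -0.53  0.   -0.67  1.79] t 26.55 w 1.0 
  shift [ 1.3 -2.5  0.3] rot [ 0.     0.001 -0.003]
```

No contact. Centre by 2 mm and close.

>>> move_arm --plan '[{"xyz": [1,-2.5,0],"delta_rot": [0,0,0],"jaw": 0.8},{"xyz": [1,-2.5,0],"delta_rot": [0,0,0],"jaw": 0.6},{"xyz": [1,-2.5,0],"delta_rot": [0,0,0],"jaw": 0.6},{"xyz": [1,-2.5,0],"delta_rot": [0,0,0],"jaw": 0.6},{"xyz": [1,-2.5,0],"delta_rot": [0,0,0],"jaw": 0.6},{"xyz": [1,-2.5,0],"delta_rot": [0,0,0],"jaw": 0.6}]'

```text
t: 27.3
tool_pos: [488.7, -234.3, 82.2]
orientation: [3.135, 0.198, -0.001]
contact_force: [-0.6, -0.2, 3.1]
grip_width: 0.726
finger_force: 45.0
```

>>> move_arm --plan '[{"xyz": [0,0,-6],"delta_rot": [0,0,0],"jaw": 0.6},{"xyz": [0,0,-20],"delta_rot": [0,0,0],"jaw": 0.6},{"xyz": [0,0,-50],"delta_rot": [0,0,0],"jaw": 0.6},{"xyz": [0,0,-80],"delta_rot": [0,0,0],"jaw": 0.6},{"xyz": [0,0,-90],"delta_rot": [0,0,0],"jaw": 0.6},{"xyz": [0,0,-90],"delta_rot": [0,0,0],"jaw": 0.6}]'

```text
t: 28.05
tool_pos: [488.7, -234.2, 172.5]
orientation: [3.135, 0.198, 0.001]
contact_force: [-0.3, -0.5, -3.9]
grip_width: 0.726
finger_force: 45.0
```

Run:
```python
from h import *
o=observe();print(o["contact_force"],o["finger_force"]);go(468.5,53.2,140,-.231)
```

```text
[-0.30285102 -0.51772309 -3.87928024] 44.99788463115692
tcp [ 488.7 -234.2  172.5] yaw 0.126 tilt 0.0004 q [-0.09  0.25 -0.44  0.   -0.88  1.78] t 28.05 w 0.726 
  shift [  16.1 -287.6   32.4] rot [ 0.    -0.     0.357]
```

>>> move_arm --plan '[{"xyz": [2,-30,0],"delta_rot": [0,0,0.05],"jaw": 0.6},{"xyz": [4,-80,0],"delta_rot": [0,0,0.11],"jaw": 0.6},{"xyz": [7,-130,0],"delta_rot": [0,0,0.17],"jaw": 0.6},{"xyz": [10,-180,0],"delta_rot": [0,0,0.23],"jaw": 0.6},{"xyz": [13,-230,5],"delta_rot": [0,0,0.29],"jaw": 0.6},{"xyz": [15,-270,15],"delta_rot": [0,0,0.34],"jaw": 0.6},{"xyz": [16,-287.5,30],"delta_rot": [0,0,0.357],"jaw": 0.6},{"xyz": [16,-287.5,40],"delta_rot": [0,0,0.357],"jaw": 0.6}]'

```text
t: 29.05
tool_pos: [467.4, 53.7, 130.3]
orientation: [3.119, -0.358, -0.005]
contact_force: [-0.4, -0.5, -3.8]
grip_width: 0.722
finger_force: 45.0
```

>>> move_arm --plan '[{"xyz": [0,0,5],"delta_rot": [0,0,0],"jaw": 0.6},{"xyz": [0,0,5],"delta_rot": [0,0,0],"jaw": 0.6},{"xyz": [0,0,5],"delta_rot": [0,0,0],"jaw": 0.6}]'

```text
t: 29.42
tool_pos: [468.5, 52.4, 127.2]
orientation: [3.12, -0.363, -0.001]
contact_force: [-0.1, -0.4, -4.0]
grip_width: 0.727
finger_force: 45.0
```

Run:
```python
from h import *
o=observe();print(o["contact_force"],o["finger_force"]);go(468.3,53.2,94.5,-.231)
```

```text
[-0.08492837 -0.41829204 -3.96851148] 44.99784708023071
tcp [468.5  52.4 127.2] yaw -0.232 tilt 0.0006 q [ 0.53  0.21 -0.64 -0.   -0.72  0.81] t 29.43 w 0.727 
  shift [-0.4 -0.7 32.7] rot [ 0.     0.001 -0.001]
```

>>> move_arm --plan '[{"xyz": [0,-0.7,12],"delta_rot": [0,0,0],"jaw": 0.6},{"xyz": [0,-0.7,22],"delta_rot": [0,0,0],"jaw": 0.6},{"xyz": [0,-0.7,28],"delta_rot": [0,0,0],"jaw": 0.6},{"xyz": [0,-0.7,31],"delta_rot": [0,0,0],"jaw": 0.6},{"xyz": [0,-0.7,32.5],"delta_rot": [0,0,0],"jaw": 0.6},{"xyz": [0,-0.7,33.5],"delta_rot": [0,0,0],"jaw": 0.6},{"xyz": [0,-0.7,34.2],"delta_rot": [0,0,0],"jaw": 0.6},{"xyz": [0,-0.7,34.2],"delta_rot": [0,0,0],"jaw": 0.6}]'

```text
t: 30.42
tool_pos: [468.6, 53.7, 93.2]
orientation: [3.121, -0.361, -0.001]
contact_force: [-1.6, -0.3, 2.3]
grip_width: 0.729
finger_force: 45.0
```

>>> move_arm --plan '[{"xyz": [0,0,0.3],"delta_rot": [0,0,0],"jaw": 0.8},{"xyz": [0,0,0.3],"delta_rot": [0,0,0],"jaw": 0.95},{"xyz": [0,0,0.3],"delta_rot": [0,0,0],"jaw": 1},{"xyz": [0,0,0.3],"delta_rot": [0,0,0],"jaw": 1},{"xyz": [0,0,-15],"delta_rot": [0,0,0],"jaw": 1},{"xyz": [0,0,-60],"delta_rot": [0,0,0],"jaw": 1},{"xyz": [0,0,-120],"delta_rot": [0,0,0],"jaw": 1},{"xyz": [0,0,-170],"delta_rot": [0,0,0],"jaw": 1}]'

```text
t: 31.42
tool_pos: [468.6, 53.6, 265.1]
orientation: [-3.121, 0.362, -0.0]
contact_force: [0.9, -0.1, -0.9]
grip_width: 0.997
finger_force: 0.0
```

>>> move_arm --plan '[{"xyz": [0,50,0],"delta_rot": [0,0,0],"jaw": 1},{"xyz": [0,105,0],"delta_rot": [0,0,0],"jaw": 1},{"xyz": [0,160,0],"delta_rot": [0,0,0],"jaw": 1},{"xyz": [0,215,0],"delta_rot": [0,0,0],"jaw": 1},{"xyz": [0,270,0],"delta_rot": [0,0,0],"jaw": 1},{"xyz": [0,300,0],"delta_rot": [0,0,0],"jaw": 1},{"xyz": [0,300,0],"delta_rot": [0,0,0],"jaw": 1}]'

```text
t: 32.3
tool_pos: [399.2, -240.0, 262.6]
orientation: [3.12, -0.367, -0.002]
contact_force: [0.3, 0.6, 0.3]
grip_width: 1.001
finger_force: 0.0
```

Run:
```python
from h import *
t=grab_frame("top");f=grab_frame("scene")
for n,p,z in(("coarse",(468.5,53),38),("medium",(587,-81),36),("fine",(564.5,206),36),("polish",(500,340),36)):
    print(n,end=" ");topface(f,p,z,0,14)
A=cv2.resize(f["img"][140:225,165:315],(795,450),interpolation=cv2.INTER_CUBIC);cv2.imwrite("pics/end.png",A)
print(observe()["tool_pos"])
```

```text
coarse face [474.   54.1] LxW 155.4 67.5 yaw -0.215
medium face [574.7 -81.5] LxW 40.5 34.1 yaw 1.355
fine face [566.2 207.7] LxW 101.2 45.4 yaw -0.165
polish face [501.2 340.2] LxW 79.7 33.5 yaw 0.275
[ 399.73159577 -238.51161273  262.75356458]
```

View pics/end.png

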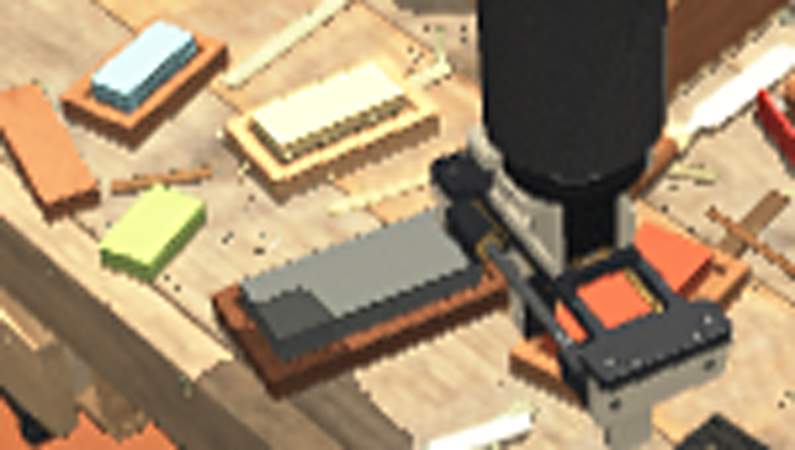

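The final crop shows the polish (145,65), fine (330,110) and coarse (360,280) stones flat in their pockets. The medium stone (640,290) is partly behind the gripper, and its face measured as seated earlier.

```bash
python3 -c "
from rig import *
print(sign_off())"
```

```text
the job is handed in; nothing more can be done
None
```

I seated all four stones in their own bases, each resting at pocket-floor height by arm position and contact force, and handed the job in at about 32 s; no verdict came back.

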